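Lay the retaining bar across the makeup organiser

ROBOT

A 6-joint arm with a two-finger parallel gripper is mounted at the origin on the work surface. World frame = base frame: x ahead of the robot, y to its left, z up, the work surface at z = 0. Lengths are in m, angles in degrees, forces in N, time in s.
With the tool pointing down it reaches from about 0.25 to 0.725 m from the base axis. Payload 9.7 kg.
Tool frame: the origin (TCP) lies on the centre line of the jaws, within the pads' length; the fingertips stand tip_reach ahead of it and the grasp point (between the pads) lies 2 mm behind it (tip_reach is the distance from the TCP to the fingertips, in m); z points along the fingers, y is the direction in which the jaws open and shut (so a half turn about z gives the same grasp; the last joint's range is limited). The gripper opens to 85 mm and grips with 20 to 120 N. Pads are 22 mm wide; open, the fingers measure 114 mm over their backs; the gripper's body (76 mm by 85 mm) begins 54 mm behind the grasp point. The pads swing forward as they close: fully open they stand 13 mm farther back than shut.
Start: joints at [67.323, 4.979, 10.078, 95.1, 0, 90], TCP at [0.212, 0.507, 0.248] pointing down, gripper open.
Joint ranges: [-179.16, 179.16], [-48.56, 103.87], [-65.8, 70.77], [-126.05, 130.52], [-82.76, 87.17], [-180, 180]. Speed limits (degrees/s): [127.2, 127.2, 147.25, 180, 180, 180].

INTERFACE

Orientations are given as [roll, pitch, yaw] about the fixed x, y, z axes, in that order (R = Rz(yaw) Ry(pitch) Rx(roll)).
In Python, from workcell import get_obs, camera, calibration, job_done, tip_reach gives the robot as it stands.
- The arm moves only by the tool apply_moves, never from a script. Its argument "rows" is a list of rows, each a list of 7 numbers: the shift along the world's x, y, z in mm, then the turn, a rotation vector about the world's x, y, z in degrees, then the closure, from 0 (fully open) to 1 (shut). A call has 1 to 20 rows; each row shifts and turns the commanded pose from where the row before left it; what a row does not reach is not made up. A row lasts 1/8 s, in which the tool goes at most 62.5 mm and 10.7 degrees, less where a joint would pass 70% of its speed; a pose out of reach is approached as far as the arm can. A call with a gripper value outside its range is refused whole. The fingers move at their own pace and stop on an object; "grip_force" is the grip in N (left out, the last holds). Time passes only in rows, so rows that do not move let the fingers close. It gives the time, the measured TCP pose, the force and the opening at its end, in the units of the state.
- get_obs(): the state, without advancing time (a new reading comes with each control period).
- camera(name): name is "scene" or "side" or "wrist"; returns the picture (384x512x3 uint8, red, green, blue); there is no depth.
- calibration(name): a dict with "intrinsics" (3x3 intrinsics, pixels), "T" (4x4, takes a point from camera to world coordinates); the wrist camera has in their place "mount" (4x4, takes a point from camera to tool coordinates, whose origin is the TCP and whose axes are the flange's). Camera axes: x right, y down, z forward; pixel columns grow to the right and rows downward; lengths in m; the calibration is good to about 2 mm. A picture is of the moment at which its call begins: read the wrist's pose just before it. calibration takes no time and is no camera call.
- job_done(): hands the job in, once; it reports no verdict.
The state is a dict: "time": time; "q": joint angles; "qd": joint speeds; "joint_efforts": joint torques, N m; "ee_pos": TCP position; "tcp_rot": TCP orientation; "wrist_force": force on the tool from outside, world axes, zero at the start; "torque": the same for the moment, N m; "opening": finger opening in m.
Only numpy, scipy, OpenCV 4.12 (cv2) and the standard library are available. Lean on these libraries where they do the work, as an engineer would, in place of code of your own. Each camera call takes 0.05 s, during which the arm holds its last target.

TASK

The gold metal retaining bar of the spinning makeup organiser is stowed under the low clear riser with only one end sticking out. Draw it out by that end until it is fully clear of the riser, set it down on the glass and let go; then take it again by its middle and lay it gently across the organiser's two forked metal posts, so that it lies level and centred with each end down in its fork. Leave the other toiletries where they lie.

Things in the scene. Friction and masses are not known exactly. Their poses are not given: they have to be found in the camera images.
- bar_center (a point): centre of the loose straight gold-coloured metal bar: 210 mm long along its own y, 20 mm wide along x, 16 mm tall along z, about 0.16 kg. At the start it lies flat on the glass (centre 8 mm up) under the riser, parallel to the riser's y within a few degrees, its +y end sticking out 30 to 50 mm past the riser's +y edge
- bar_outer_end (a point): middle of the bar's +y end face, 105 mm from its centre: the end that sticks out of the riser
- bar_inner_end (a point): middle of the bar's -y end face, 105 mm from its centre: hidden under the riser at the start
- riser: fixed clear acrylic riser, an upturned channel 200 mm (x) by 220 mm (y), origin at the centre of its underside: top board 52 to 58 mm above the glass, 6 mm side walls at x = +-97 mm along y, open at both y ends (edges at y = +-110 mm). Two bottles stand fixed on top at y below -40 mm, up to 118 mm above the glass. Free glass lies on its +y side
- seat (a point): point midway between the two forks at the level of their floors, 75 mm above the glass; turns with the organiser: y runs from the right to the left fork, x to the organiser's back, z up. The bar belongs with its length along this y, its centre 8 mm above this point. Nothing between the posts rises above 40 mm below it; clear compartments at x = +80 to +150 mm rise (with lipsticks) to 25 mm above it
- seat_left (a point): centre of the left (+y) fork's floor, 90 mm from seat. Each fork is the top of an aluminium post 32 mm long (y) and 41 mm wide (x); its gap is 25 mm wide (x) at the floor and flares to about 40 mm at the top of the cheeks, 20 mm above the floor
- seat_right (a point): centre of the right (-y) fork's floor, 90 mm from seat; the same fork
- organiser (a joint): angle of the organiser on its free ball-bearing turntable (rad, anticlockwise from above); 0: its open front, where the forks are, faces the robot (-x). It stays where it is left but turns when pushed with about 1 N at the forks. Its base board is 200 mm by 250 mm and turns about its middle, 50 mm behind seat
- palette: bystander: slim silver eyeshadow palette 70 x 150 x 10 mm lying flat on the riser's top, its y across the riser; origin under its centre
- pencil: bystander: black wooden kohl pencil 8 x 130 x 8 mm, along its y
- gua_sha: bystander: flat rose quartz stone 45 x 120 x 8 mm, along its y
- hair_slide: bystander: small gold metal hair slide 12 x 80 x 8 mm, along its y
- trinket_bowl: bystander: brass bowl 90 mm across, 35 mm tall
- cream_jar: bystander: white jar 60 mm across, 45 mm tall
- perfume: bystander: amber bottle 44 mm across, 85 mm tall
- bar: the same bar; origin at the centre of its underside, 8 mm below bar_center

How it is judged (in metres and radians):
On the way, in this order (a step that is already met when the one before it is completed fails the run):
1. the bar lies on the glass, let go, with all its length clear of the riser (y of bar_inner_end in the frame of riser above 0.11 m and height (world z) of bar_center below 0.016 m and angle between bar_center's own z axis and vertical below 0.1 rad and contact force between bar and the fingers below 0.1 N), for 0.2 s.
2. the bar is lifted by its middle (grasp point within 50 mm of its centre) (distance between the grasp point and bar_center below 0.05 m and height (world z) of bar_center above 0.03 m and contact force between bar and the fingers above 0.5 N), for 0.2 s.
At the end, for the whole second after the job is handed in: The bar lies at rest and released across both forks, both ends down on the fork floors (its centre 8 mm above the floor level, +-3 mm), along the line of the forks (within 0.06 rad, 6 mm sideways) and centred lengthwise within 12 mm; the turntable stands still (x of bar_center in the frame of seat between -0.006 and 0.006 m and y of bar_center in the frame of seat between -0.012 and 0.012 m and z of bar_center in the frame of seat between 0.005 and 0.0115 m and angle between the y axis of bar_center and the y axis of seat, either way round below 0.06 rad and contact force between bar and the fingers below 0.1 N and linear speed of bar below 0.02 m/s and velocity of joint organiser between -0.05 and 0.05 rad/s); the robot touches nothing.
It fails at once if the bar is let go more than 15 mm above its place on the forks (contact force between bar and the fingers below 0.05 N and horizontal distance between bar_center and seat below 0.08 m and z of bar_center in the frame of seat above 0.023 m).
It fails at once if the bar is dropped or pressed hard onto the organiser (over 60 N between them) (contact force between bar and organiser above 60 N).
It fails at once if a bystander (palette, pencil, stone, hair slide, bowl, jar or bottle) is moved more than 30 mm (distance of any of palette, pencil, gua_sha, hair_slide, trinket_bowl, cream_jar, perfume from where it was at the start of the episode above 0.03 m).
It also fails if it takes over 56 s, if anything falls off the work surface, if the arm or the gripper's body presses on something with over 40 N, if the wrist force passes 120 N, or if a joint passes its speed limit or range.

## Working session

There is one attempt and no reset: what is moved stays moved. The work goes in short steps, Python scripts to look and compute and a tool call to move; the robot and the scene stay as the last step left them, time stands still between calls to the robot, and variables do not carry over. Pictures are saved under pics/ and viewed, and the job is handed in when it is done.

Besides the shell and the picture viewer there is one more tool, called after "Call:" as a command line: name --pt "numbers of a row" for each row, then --argument value for the rest. apply_moves: Moves the arm, as the interface text tells. Its arguments: {"type":"object","properties":{"rows":{"type":"array","items":{"type":"array","items":{"type":"number"}}},"grip_force":{"type":"number"}},"required":["rows"]}

```bash
ls; mkdir -p pics; python3 - <<'E'
from workcell import *
import cv2
print(get_obs(), tip_reach if not callable(tip_reach) else tip_reach())
for n in ["scene","side","wrist"]:
    cv2.imwrite(f"pics/{n}0.png",camera(n)[:,:,::-1]); print(n,calibration(n))
E
```

```text
pics
{'time': 0.0, 'q': array([ 6.73213795e+01,  5.00778716e+00,  1.00333865e+01,  9.51012475e+01,
       -4.25444088e-05,  9.00002517e+01]), 'qd': array([-0.03989163, -0.02906636, -0.02727203,  0.10348352, -0.00078637,
        0.0006592 ]), 'joint_efforts': array([ 2.57714295e-03, -5.20384991e+01,  4.64806044e+01,  1.60905684e-02,
       -2.77890035e-05,  1.48983435e-05]), 'ee_pos': array([0.21197041, 0.50726264, 0.2476053 ]), 'tcp_rot': array([-1.79924352e+02,  4.28766304e-05,  1.57321128e+02]), 'wrist_force': array([ 0.00512836,  0.63941205, -0.39133202]), 'torque': array([ 0.04083794,  0.02147005, -0.00522129]), 'opening': 0.08536629490821691} 0.017
scene {'intrinsics': array([[442.47662146,   0.        , 258.98970851],
       [  0.        , 442.47662146, 192.33940174],
       [  0.        ,   0.        ,   1.        ]]), 'T': array([[-0.03562027,  0.60122519, -0.79828533,  1.517345  ],
       [ 0.99914605,  0.00468947, -0.04105102,  0.02008114],
       [-0.02093738, -0.79906588, -0.60087881,  0.78145491],
       [ 0.        ,  0.        ,  0.        ,  1.        ]])}
side {'intr
[... 241 characters left out ...]
19355072,  0.75262971, -0.62935415,  0.65412233],
       [-0.00234033, -0.64183681, -0.76683768,  0.94230007],
       [ 0.        ,  0.        ,  0.        ,  1.        ]])}
wrist {'intrinsics': array([[334.24972262,   0.        , 247.77698487],
       [  0.        , 334.24972262, 194.8656442 ],
       [  0.        ,   0.        ,   1.        ]]), 'mount': array([[ 7.40939165e-04, -9.65220519e-01, -2.61436035e-01,
         6.62220467e-02],
       [ 9.99999555e-01,  5.62587258e-04,  7.57042045e-04,
         8.70231235e-04],
       [-5.83631934e-04, -2.61436479e-01,  9.65220507e-01,
        -1.25920569e-01],
       [ 0.00000000e+00,  0.00000000e+00,  0.00000000e+00,
         1.00000000e+00]])}
```

View pics/scene0.png

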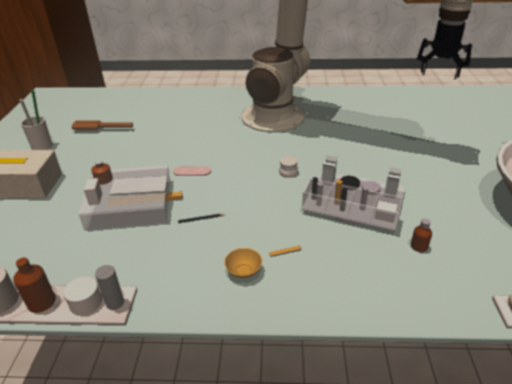

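View pics/side0.png

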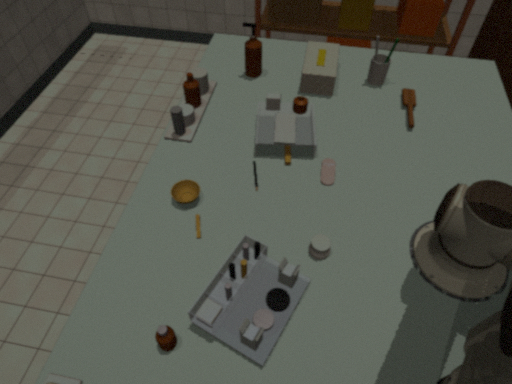

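View pics/wrist0.png

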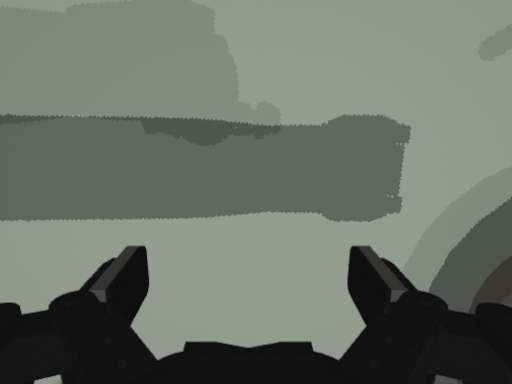

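```bash
cat > h.py <<'E'
import numpy as np,cv2
from workcell import *
from scipy.spatial.transform import Rotation as Ro
def cam(n,obs=None):
    c=calibration(n);K=c['intrinsics']
    if n!='wrist': return K,c['T']
    T=np.eye(4);T[:3,:3]=Ro.from_euler('xyz',obs['tcp_rot'],degrees=True).as_matrix();T[:3,3]=obs['ee_pos']
    return K,T@c['mount']
def ray(KT,px,z):
    K,T=KT; d=T[:3,:3]@np.linalg.solve(K,[px[0],px[1],1]); o=T[:3,3]
    return o+d*(z-o[2])/d[2]
def proj(KT,P):
    K,T=KT; p=T[:3,:3].T@(np.array(P)-T[:3,3]); q=K@p; return q[:2]/q[2]
def tri(KTs,pxs):
    A=np.zeros((3,3));b=np.zeros(3)
    for (K,T),px in zip(KTs,pxs):
        d=T[:3,:3]@np.linalg.solve(K,[px[0],px[1],1]);d/=np.linalg.norm(d);M=np.eye(3)-np.outer(d,d);A+=M;b+=M@T[:3,3]
    return np.linalg.solve(A,b)
E
python3 - <<'E'
import cv2
a=cv2.imread('pics/scene0.png');b=cv2.imread('pics/side0.png')
cv2.imwrite('pics/z1.png',cv2.resize(a[140:240,290:420],None,fx=6,fy=6,interpolation=2))
cv2.imwrite('pics/z2.png',cv2.resize(a[150:240,70:230],None,fx=5,fy=5,interpolation=2))
cv2.imwrite('pics/z3.png',cv2.resize(b[230:370,180:320],None,fx=4,fy=4,interpolation=2))
cv2.imwrite('pics/z4.png',cv2.resize(b[80:200,230:350],None,fx=5,fy=5,interpolation=2))
E
```

```text
(no output)
```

View pics/z1.png

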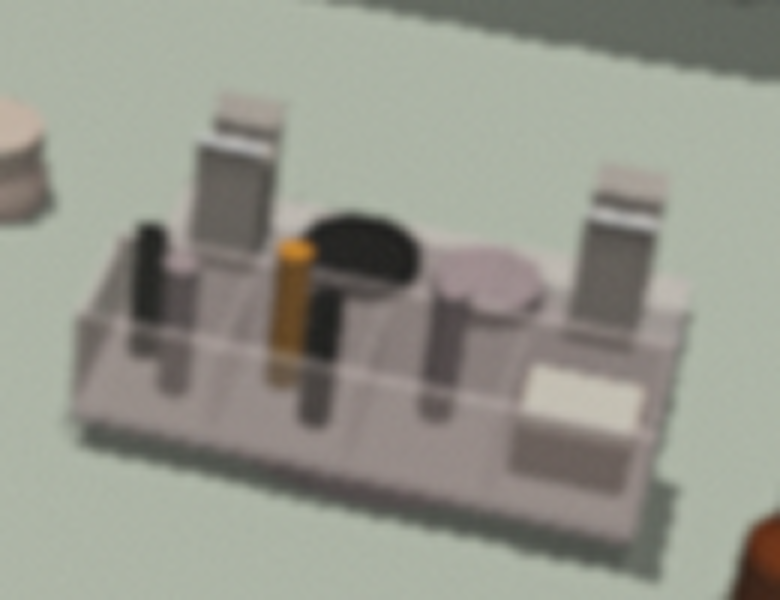

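View pics/z2.png

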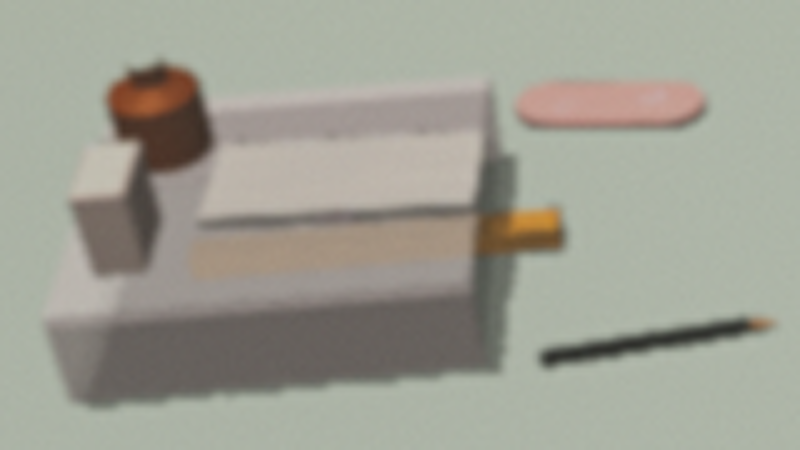

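View pics/z3.png

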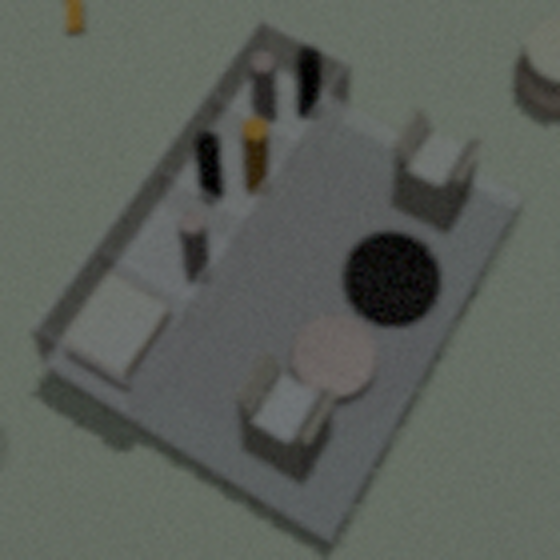

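View pics/z4.png

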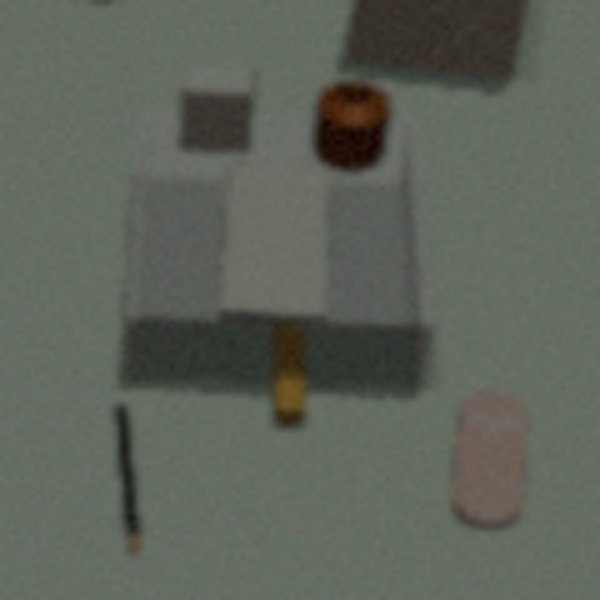

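```bash
python3 - <<'E'
from h import *
S=cam('side');C=cam('scene')
def s4(x,y):return (230+x/5-.4,80+y/5-.4)
def s3(x,y):return (180+x/4-.4,230+y/4-.4)
def c1(x,y):return (290+x/6-.4,140+y/6-.4)
def c2(x,y):return (70+x/5-.4,150+y/5-.4)
np.set_printoptions(precision=4,suppress=True)
r=ray(S,s3(438,160),.075);l=ray(S,s3(288,410),.075);print('forks',r,l,np.linalg.norm(l-r),(r+l)/2,np.degrees(np.arctan2(-(l-r)[0],(l-r)[1])))
# scene: white front edges of floor / front top cheek; cheek tops z=.095
for p in [(237,145),(622,217)]: print('scene floor-edge',ray(C,c1(*p),.075))
for p in [(250,112),(632,185)]: print('scene far cheek top',ray(C,c1(*p),.095))
print('bar side end top corners',[ray(S,s4(*p),.016) for p in [(276,402),(303,402)]],'bottom',[ray(S,s4(*p),0) for p in [(278,424),(301,424)]], 'top inside',[ray(S,s4(*p),.016) for p in [(276,330),(301,330)]])
print('bar scene',[ray(C,c2(*p),.016) for p in [(560,212),(562,236),(475,252),(484,215),(195,240),(190,278)]])
print('riser side top front corners',[ray(S,s4(*p),.058) for p in [(125,320),(430,325)]],'floor',[ray(S,s4(*p),0) for p in [(122,388),(428,388)]])
print('riser scene top corners',[ray(C,c2(*p),.058) for p in [(490,80),(475,296),(47,320)]])
E
```

```text
forks [0.4467 0.1686 0.075 ] [0.507  0.3384 0.075 ] 0.18017017675482777 [0.4768 0.2535 0.075 ] -19.58067817461061
scene floor-edge [0.4399 0.1696 0.075 ]
scene floor-edge [0.4997 0.3407 0.075 ]
scene far cheek top [0.4418 0.1741 0.095 ]
scene far cheek top [0.5029 0.3413 0.095 ]
bar side end top corners [array([ 0.5159, -0.2627,  0.016 ]), array([ 0.4984, -0.2661,  0.016 ])] bottom [array([ 0.513 , -0.2585,  0.    ]), array([ 0.498 , -0.2615,  0.    ])] top inside [array([ 0.5257, -0.3307,  0.016 ]), array([ 0.509 , -0.3339,  0.016 ])]
bar scene [array([ 0.5005, -0.2568,  0.016 ]), array([ 0.5233, -0.2516,  0.016 ]), array([ 0.5386, -0.2987,  0.016 ]), array([ 0.5038, -0.3006,  0.016 ]), array([ 0.5289, -0.4628,  0.016 ]), array([ 0.5637, -0.4548,  0.016 ])]
riser side top front corners [array([ 0.6198, -0.2766,  0.058 ]), array([ 0.4241, -0.3099,  0.058 ])] floor [array([ 0.6209, -0.2718,  0.    ]), array([ 0.4186, -0.3112,  0.    ])]
riser scene top corners [array([ 0.4257, -0.3068,  0.058 ]), array([ 0.6296, -0.2734,  0.058 ]), array([ 0.6515, -0.4929,  0.058 ])]
```

```bash
python3 - <<'E'
from h import *
np.set_printoptions(precision=3,suppress=True)
C=cam('scene');S=cam('side')
for n,p,z in [('guasha L',(174,171),.004),('guasha R',(210,171),.004),('pencil L',(179,221),.004),('pencil R',(224,215),.004),('jar',(288,163),.045),('slideL',(270,254),.004),('slideR',(300,248),.004),('bowl',(243,258),.035),('perfume',(425,225),.085)]: print(n,ray(C,p,z))
# palette front edge in side, z=.068
for p in [(222,312),(328,315),(232,175),(326,182)]: print('pal',ray(S,(230+p[0]/5-.4,80+p[1]/5-.4),.066))
for p in [(478,208),(198,222),(480,130),(225,138)]: print('palC',ray(C,(70+p[0]/5-.4,150+p[1]/5-.4),.066))
E
```

```text
guasha L [ 0.375 -0.305  0.004]
guasha R [ 0.374 -0.191  0.004]
pencil L [ 0.615 -0.245  0.004]
pencil R [ 0.589 -0.125  0.004]
jar [0.39  0.052 0.045]
slideL [0.737 0.003 0.004]
slideR [0.715 0.078 0.004]
bowl [ 0.782 -0.059  0.035]
perfume [0.717 0.369 0.085]
pal [ 0.558 -0.288  0.066]
pal [ 0.49  -0.298  0.066]
pal [ 0.573 -0.426  0.066]
pal [ 0.508 -0.431  0.066]
palC [ 0.564 -0.284  0.066]
palC [ 0.577 -0.435  0.066]
palC [ 0.489 -0.298  0.066]
palC [ 0.498 -0.444  0.066]
```

Call:
apply_moves --pt "15 -40 0 0 0 -3 0.0" --pt "15 -40 0 0 0 -3 0.3" --pt "15 -40 0 0 0 -3 0.5" --pt "15 -40 0 0 0 -3 0.5" --pt "15 -40 0 0 0 -3 0.5" --pt "15 -40 0 0 0 -3 0.5" --pt "15 -40 0 0 0 -3 0.5" --pt "15 -40 0 0 0 -3 0.5" --pt "15 -40 0 0 0 -3 0.5" --pt "15 -40 0 0 0 -3 0.5" --pt "15 -40 0 0 0 -3 0.5" --pt "15 -40 0 0 0 -3 0.5" --pt "15 -40 0 0 0 -3 0.5" --pt "15 -40 0 0 0 -3 0.5" --pt "15 -40 0 0 0 -3 0.5" --pt "15 -40 0 0 0 -3 0.5" --pt "15 -40 0 0 0 -3 0.5" --pt "15 -40 0 0 0 -3 0.5" --pt "15 -40 0 0 0 -3 0.5" --pt "13 -22 0 0 0 -1 0.5"

```text
time: 2.65
ee_pos: [0.5102, -0.2764, 0.2475]
tcp_rot: [-180.0, -0.0, 99.2]
wrist_force: [-0.1, 0.6, 0.2]
opening: 0.0426
```

```bash
python3 - <<'E'
from h import *
o=get_obs();im=camera('wrist');cv2.imwrite('pics/w1.png',cv2.resize(im[:,:,::-1],(768,576)))
W=cam('wrist',o)
m=cv2.inRange(cv2.cvtColor(im,cv2.COLOR_RGB2HSV),(10,120,60),(30,255,255));n,l,s,c=cv2.connectedComponentsWithStats(m)
for i in range(1,n):
    if s[i,4]>150: print(s[i],c[i])
E
```

```text
[238 149  18  44 781] [246.46350832 170.27912932]
```

View pics/w1.png

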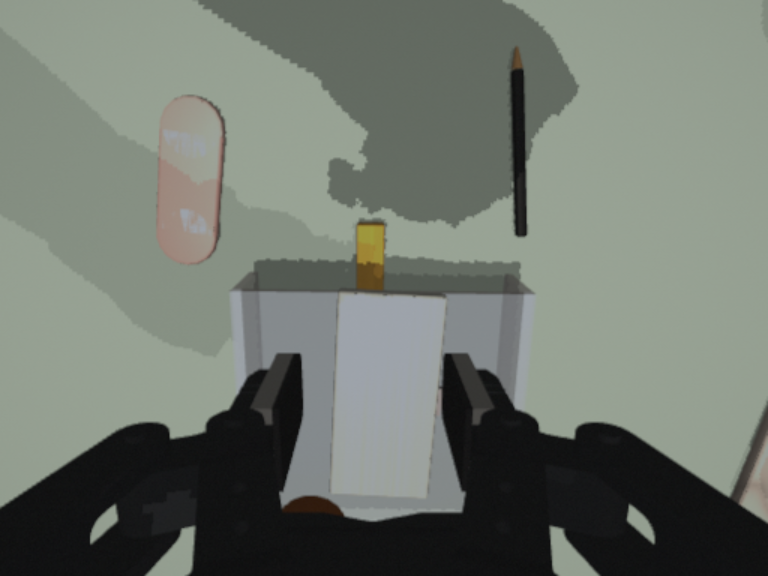

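```bash
python3 - <<'E'
from h import *
np.set_printoptions(precision=4,suppress=True)
o=get_obs();W=cam('wrist',o)
f=lambda x,y:((x+.5)/1.5-.5,(y+.5)/1.5-.5)
for p in [(357,224),(384,224),(357,288),(384,288)]: print(ray(W,f(*p),.016))
for p in [(339,292),(446,295)]: print('pal',ray(W,f(*p),.066))
for p in [(233,292),(534,293)]: print('riser',ray(W,f(*p),.058))
E
```

```text
[ 0.4976 -0.259   0.016 ]
[ 0.5165 -0.2559  0.016 ]
[ 0.5047 -0.3055  0.016 ]
[ 0.5243 -0.3023  0.016 ]
pal [ 0.4934 -0.2967  0.066 ]
pal [ 0.5607 -0.2878  0.066 ]
riser [ 0.4251 -0.31    0.058 ]
riser [ 0.6184 -0.2793  0.058 ]
```

Call:
apply_moves --pt "-1 6 -30 0 0 0 0.5" --pt "0 0 -40 0 0 0 0.5" --pt "0 0 -40 0 0 0 0.5" --pt "0 0 -40 0 0 0 0.5" --pt "0 0 -30 0 0 0 0.5" --pt "0 0 -15 0 0 0 0.5" --pt "0 0 -10 0 0 0 0.5" --pt "0 0 -8 0 0 0 0.5" --pt "0 0 -8 0 0 0 0.5" --pt "0 0 0 0 0 0 0.5"

```text
time: 3.95
ee_pos: [0.5089, -0.2685, 0.027]
tcp_rot: [-180.0, -0.0, 99.3]
wrist_force: [-0.2, 0.1, 0.1]
opening: 0.0427
```

```bash
python3 - <<'E'
from h import *
cv2.imwrite('pics/w2.png',cv2.resize(camera('wrist')[:,:,::-1],(768,576)))
b=camera('side')[:,:,::-1];cv2.imwrite('pics/s2.png',cv2.resize(b[80:200,210:370],None,fx=5,fy=5,interpolation=2))
E
```

```text
(no output)
```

View pics/w2.png

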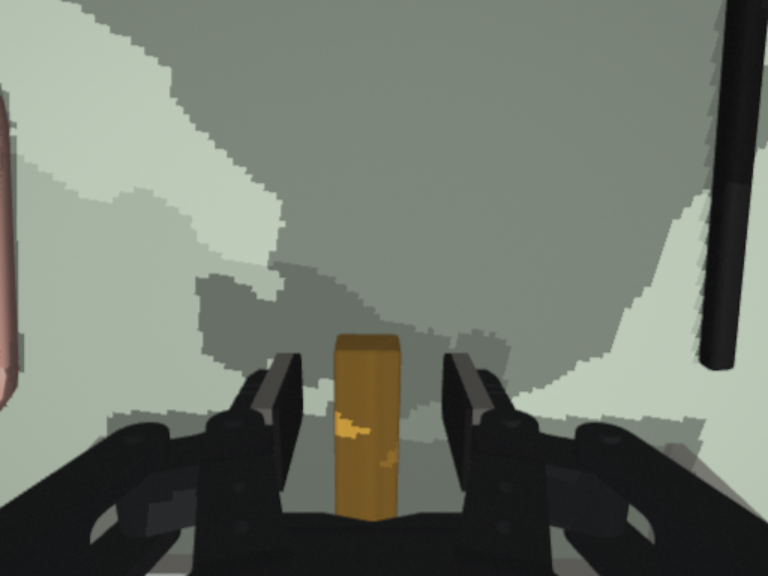

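View pics/s2.png

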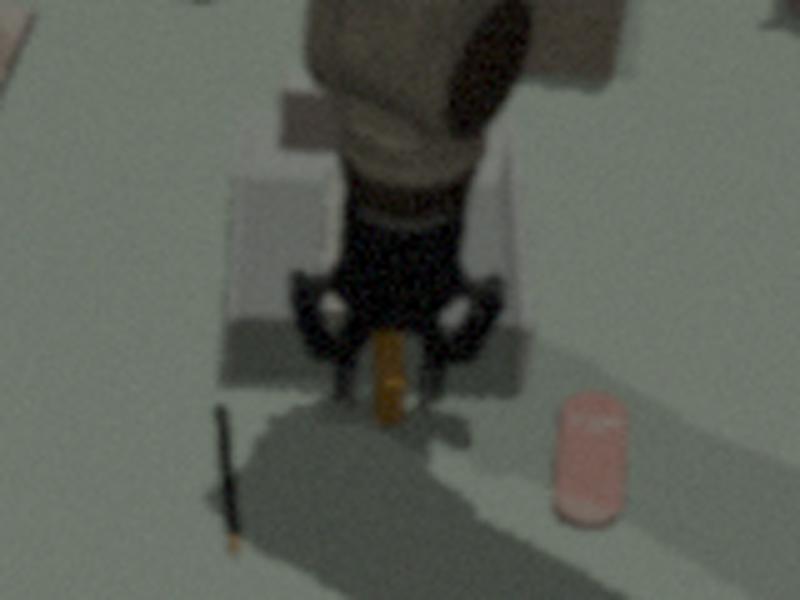

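Call:
apply_moves --pt "-1 0 -3 0 0 0 0.5" --pt "0 0 -3 0 0 0 0.5" --pt "0 0 0 0 0 0 0.7" --pt "0 0 0 0 0 0 1" --pt "0 0 0 0 0 0 1" --pt "0 0 0 0 0 0 1" --pt "0 0 0 0 0 0 1" --grip_force 40

```text
time: 4.92
ee_pos: [0.5081, -0.2686, 0.0213]
tcp_rot: [180.0, 0.0, 99.3]
wrist_force: [-0.4, -0.6, 0.0]
opening: 0.0188
```

Call:
apply_moves --pt "-0.8 5 0 0 0 0 1" --pt "-1.6 10 0 0 0 0 1" --pt "-1.6 10 0 0 0 0 1" --pt "-1.6 10 0 0 0 0 1" --pt "-1.6 10 0 0 0 0 1" --pt "-1.6 10 0 0 0 0 1" --pt "-1.6 10 0 0 0 0 1" --pt "-1.6 10 0 0 0 0 1" --pt "-1.6 10 0 0 0 0 1" --pt "-1.6 10 0 0 0 0 1"

```text
time: 6.18
ee_pos: [0.4928, -0.1729, 0.0213]
tcp_rot: [180.0, 0.0, 99.3]
wrist_force: [0.1, -1.8, 0.1]
opening: 0.0189
```

Call:
apply_moves --pt "-1.6 10 0 0 0 0 1" --pt "-1.6 10 0 0 0 0 1" --pt "-1.6 10 0 0 0 0 1" --pt "-1.6 10 0 0 0 0 1" --pt "-1.6 10 0 0 0 0 1" --pt "-1.6 10 0 0 0 0 1" --pt "-1.6 10 0 0 0 0 1" --pt "-1.6 10 0 0 0 0 1" --pt "-1.6 10 0 0 0 0 1" --pt "-1.6 10 0 0 0 0 1" --pt "0 0 0 0 0 0 1"

```text
time: 7.55
ee_pos: [0.4767, -0.0725, 0.0213]
tcp_rot: [180.0, -0.1, 99.4]
wrist_force: [-1.0, 2.1, 2.3]
opening: 0.0188
```

```bash
python3 - <<'E'
from h import *
cv2.imwrite('pics/w3.png',cv2.resize(camera('wrist')[:,:,::-1],(768,576)))
b=camera('side')[:,:,::-1];cv2.imwrite('pics/s3.png',cv2.resize(b[80:240,210:370],None,fx=3.5,fy=3.5,interpolation=2))
b=camera('scene')[:,:,::-1];cv2.imwrite('pics/c3.png',cv2.resize(b[130:240,70:270],None,fx=4,fy=4,interpolation=2))
E
```

```text
(no output)
```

View pics/c3.png

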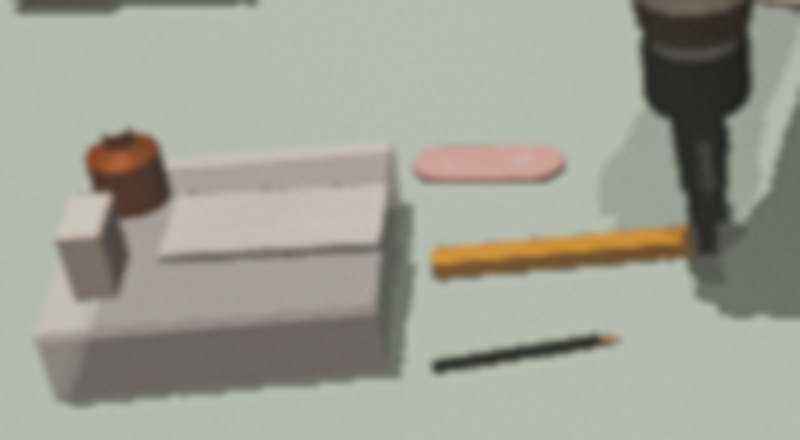

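View pics/s3.png

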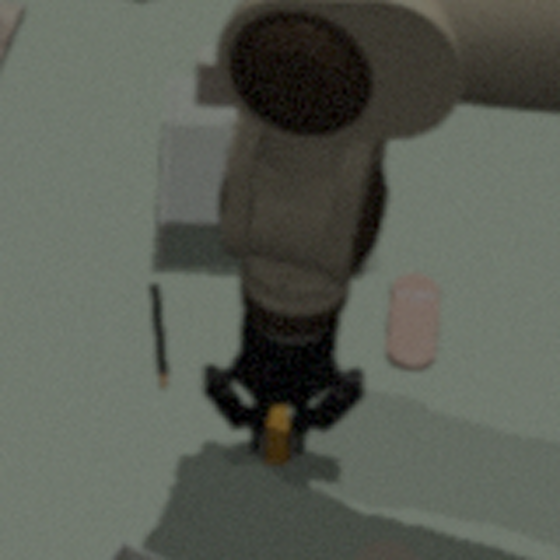

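Call:
apply_moves --pt "0 0 0 0 0 0 0.75" --pt "0 0 0 0 0 0 0.5" --pt "0 0 0 0 0 0 0.5" --pt "0 0 0 0 0 0 0.5" --pt "0 0 0 0 0 0 0.5" --pt "0 0 10 0 0 0 0.5" --pt "0 0 30 0 0 0 0.5" --pt "2 -15 40 0 0 0 0.5" --pt "4 -25 40 0 0 0 0.5" --pt "5 -30 40 0 0 0 0.5" --pt "5 -25 20 0 0 0 0.5" --pt "0 0 0 0 0 0 0.5"

```text
time: 9.2
ee_pos: [0.4936, -0.1699, 0.2033]
tcp_rot: [179.8, 0.1, 99.2]
wrist_force: [-0.4, 0.2, 0.3]
opening: 0.0428
```

```bash
python3 - <<'E'
from h import *
np.set_printoptions(precision=4,suppress=True)
o=get_obs();im=camera('wrist');cv2.imwrite('pics/w4.png',cv2.resize(im[:,:,::-1],(768,576)))
c=camera('scene')
for n,I,KT in [('wrist',im,cam('wrist',o)),('scene',c,cam('scene'))]:
    m=cv2.inRange(cv2.cvtColor(I,cv2.COLOR_RGB2HSV),(10,110,60),(30,255,255));k,l,s,cc=cv2.connectedComponentsWithStats(m)
    for i in range(1,k):
        if s[i,4]>150:
            P=np.argwhere(l==i)[:,::-1]; W=np.array([ray(KT,p,.014)[:2] for p in P])
            r=cv2.minAreaRect((W*1000).astype(np.float32)); print(n,s[i],r)
b=c[:,:,::-1];cv2.imwrite('pics/c4.png',cv2.resize(b[130:240,70:270],None,fx=4,fy=4,interpolation=2))
E
```

```text
wrist [ 235   53   23  218 4466] ((491.5530090332031, -164.95855712890625), (19.71505355834961, 209.8820037841797), 9.043506622314453)
scene [   0    0   69  119 5354] ((-938.8522338867188, -1387.0147705078125), (2048.217041015625, 271.71002197265625), 27.28029441833496)
scene [405   0 107   3 225] ((-1596.483154296875, 1201.334228515625), (676.936767578125, 51.588375091552734), 87.03791046142578)
scene [ 72 121  60   8 297] ((86.52962493896484, -626.2114868164062), (219.72401428222656, 53.98699951171875), 89.7660903930664)
scene [  0 158  27   6 152] ((331.23602294921875, -847.3671264648438), (30.022706985473633, 90.30085754394531), 0.15978753566741943)
scene [178 186  72  13 492] ((497.706298828125, -163.561767578125), (34.56249237060547, 206.38307189941406), 8.718658447265625)
scene [412 226  19  26 252] ((686.4199829101562, 381.1354064941406), (37.32086944580078, 92.57140350341797), 70.04254913330078)
scene [225 248  37  29 842] ((773.2144165039062, -61.297752380371094), (92.15435791015625, 87.26427459716797), 0.9487800598144531)
scene [ 14 258  36  53 673] ((848.103515625, -548.4762573242188), (193.65579223632812, 62.724727630615234), 30.938379287719727)
```

View pics/w4.png

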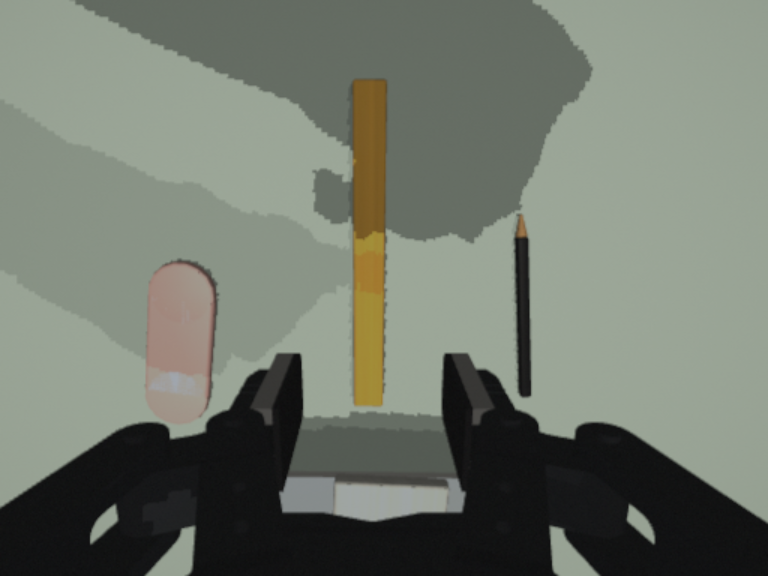

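Call:
apply_moves --pt "-2 6 -30 0 0 0 0.5" --pt "0 0 -40 0 0 0 0.5" --pt "0 0 -40 0 0 0 0.5" --pt "0 0 -30 0 0 0 0.5" --pt "0 0 -20 0 0 0 0.5" --pt "0 0 -12 0 0 0 0.5" --pt "0 0 -10 0 0 0 0.5" --pt "0 0 0 0 0 0 0.5" --pt "0 0 0 0 0 0 0.7" --pt "0 0 0 0 0 0 1" --pt "0 0 0 0 0 0 1" --pt "0 0 0 0 0 0 1" --pt "0 0 0 0 0 0 1"

```text
time: 10.92
ee_pos: [0.4914, -0.1627, 0.0202]
tcp_rot: [179.9, 0.0, 99.3]
wrist_force: [-0.3, 1.1, 5.2]
opening: 0.0188
```

Call:
apply_moves --pt "0 0 5 0 0 0 1" --pt "0 0 10 0 0 0 1" --pt "0 0 20 0 0 0 1" --pt "0 0 30 0 0 0 1" --pt "0 0 40 0 0 0 1" --pt "0 0 40 0 0 0 1" --pt "0 0 20 0 0 0 1" --pt "0 0 0 0 0 0 1"

```text
time: 11.92
ee_pos: [0.4915, -0.1627, 0.1861]
tcp_rot: [179.8, 0.1, 99.3]
wrist_force: [-0.2, 0.3, -2.0]
opening: 0.0192
```

```bash
python3 - <<'E'
from h import *
cv2.imwrite('pics/w5.png',cv2.resize(camera('wrist')[:,:,::-1],(768,576)))
b=camera('scene')[:,:,::-1];cv2.imwrite('pics/c5.png',cv2.resize(b[100:240,70:270],None,fx=4,fy=4,interpolation=2))
E
```

```text
(no output)
```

View pics/w5.png

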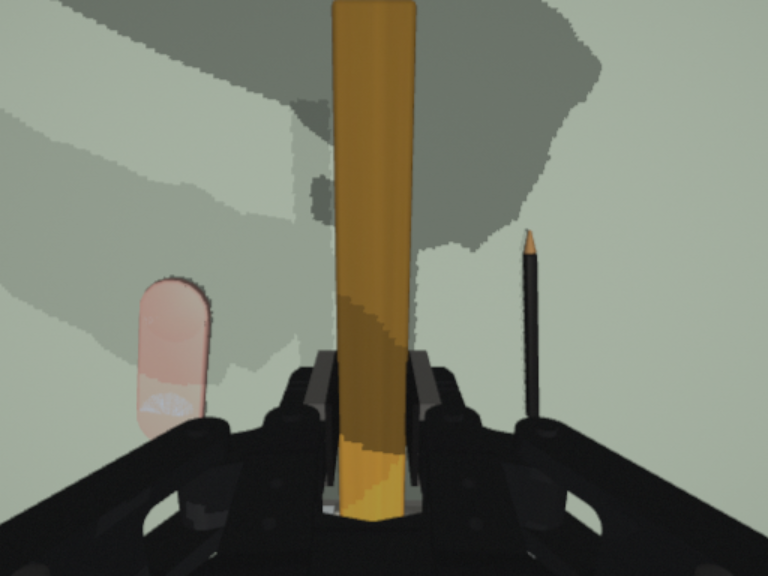

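View pics/c5.png

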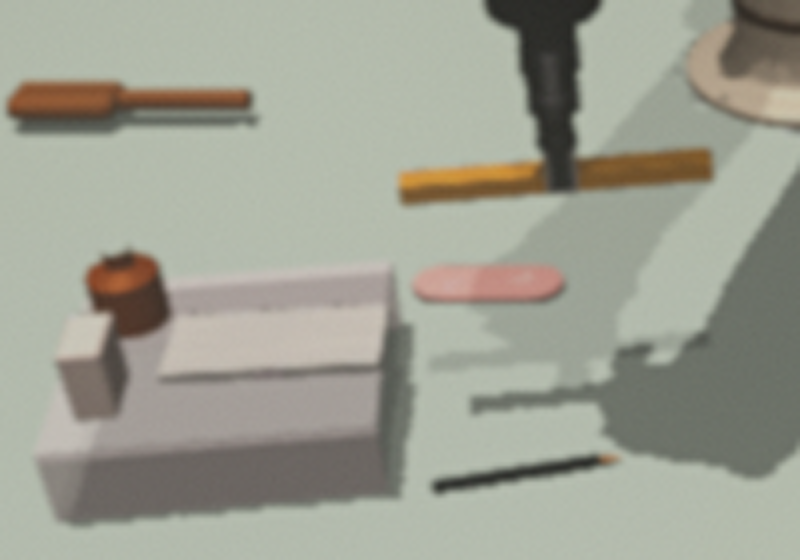

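```bash
python3 - <<'E'
from h import *
np.set_printoptions(precision=4,suppress=True)
o=get_obs();W=cam('wrist',o);f=lambda x,y:((x+.5)/1.5-.5,(y+.5)/1.5-.5)
z=o['ee_pos'][2]-.0202+.016
for z in (z-.003,z,z+.003):
    a=ray(W,f(332,4),z);b=ray(W,f(416,4),z);print(a,b,np.linalg.norm(a-b),(a+b)/2-o['ee_pos'])
C=cam('scene');g=lambda x,y:(70+x/4-.4,100+y/4-.4)
d=np.array([-.16,.987,0]);
for s in (-105,105):
    for w in (-10,10):
        P=np.array([.4918,-.1643,o['ee_pos'][2]-.0042])+s*d/1000+w/1000*np.array([.987,.16,0]);q=proj(C,P);print((q-[70,100]+.4)*4)
E
```

```text
[ 0.4652 -0.0631  0.1764] [ 0.4849 -0.0599  0.1764] 0.019994248141016996 [-0.0156  0.101  -0.0072]
[ 0.4655 -0.0639  0.1794] [ 0.4848 -0.0607  0.1794] 0.019543734881628652 [-0.0154  0.1002 -0.0042]
[ 0.4659 -0.0646  0.1824] [ 0.4847 -0.0615  0.1824] 0.019093221622240312 [-0.0153  0.0994 -0.0012]
[398.9295 173.1037]
[397.8328 188.3808]
[710.2837 147.8695]
[713.3639 162.5742]
```

Call:
apply_moves --pt "-3 20 2 0 0 -2 1" --pt "-5 30 2 0 0 -2 1" --pt "-5 30 2 0 0 -2 1" --pt "-5 30 2 0 0 -2 1" --pt "-5 32 2 0 0 -2 1" --pt "-5 32 2 0 0 -2 1" --pt "-5 32 2 0 0 -2 1" --pt "-5 32 0 0 0 -2 1" --pt "-5 32 0 0 0 -2 1" --pt "-5 32 0 0 0 -2 1" --pt "-5 32 0 0 0 -2 1" --pt "-5 32 0 0 0 -2 1" --pt "-5 32 0 0 0 -2 1" --pt "-5 22 0 0 0 -1 1" --pt "-4 12 0 0 0 -1 1" --pt "0 4 0 0 0 -1 1" --pt "0 0 0 0 0 0 1" --pt "0 0 0 0 0 0 1"

```text
time: 14.28
ee_pos: [0.419, 0.2729, 0.198]
tcp_rot: [-180.0, 0.0, 70.3]
wrist_force: [0.6, -0.1, -1.8]
opening: 0.0187
```

```bash
python3 - <<'E'
from h import *
o=get_obs();print(o['ee_pos'],o['tcp_rot'],o['wrist_force'])
cv2.imwrite('pics/w6.png',cv2.resize(camera('wrist')[:,:,::-1],(768,576)))
a=camera('scene')[:,:,::-1];cv2.imwrite('pics/c6.png',cv2.resize(a[110:240,280:420],None,fx=4.5,fy=4.5,interpolation=2))
E
```

```text
[0.41895922 0.27294118 0.19802322] [-1.79990108e+02  2.33484022e-02  7.03036234e+01] [ 0.63838064 -0.05918912 -1.76961561]
```

View pics/w6.png

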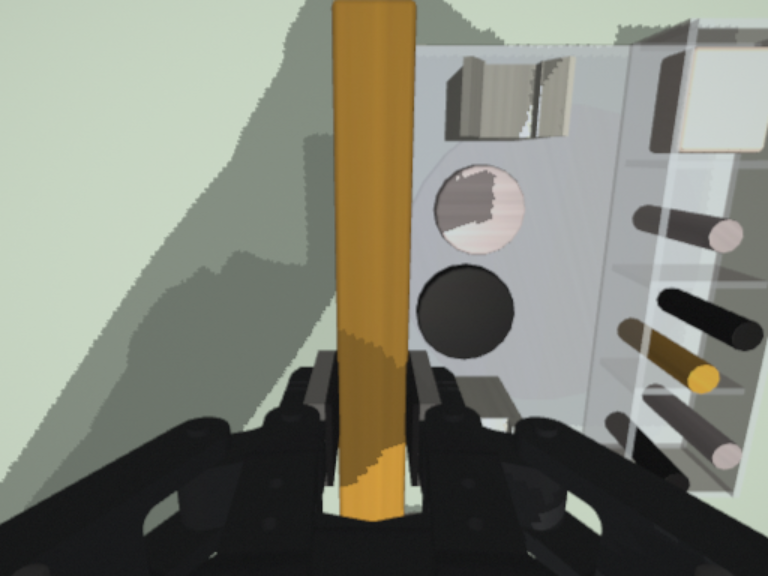

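View pics/c6.png

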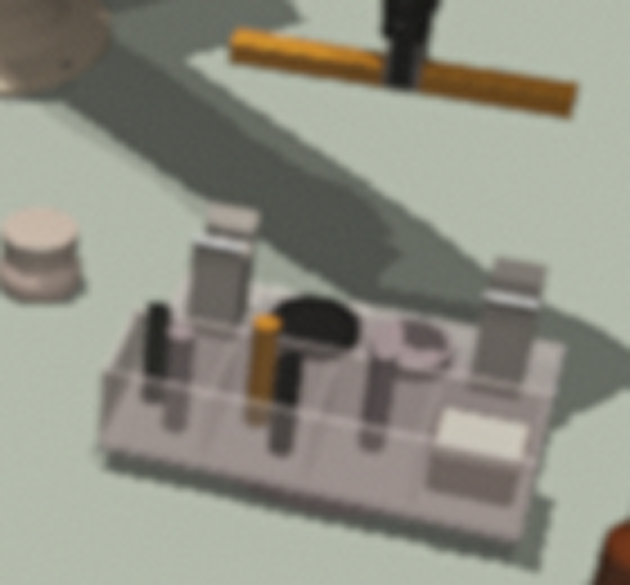

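```bash
python3 - <<'E'
import cv2
a=cv2.imread('pics/w6.png');cv2.imwrite('pics/w6z.png',cv2.resize(a[30:160,420:600],None,fx=4.4,fy=4.4,interpolation=2))
E
```

```text
(no output)
```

View pics/w6z.png

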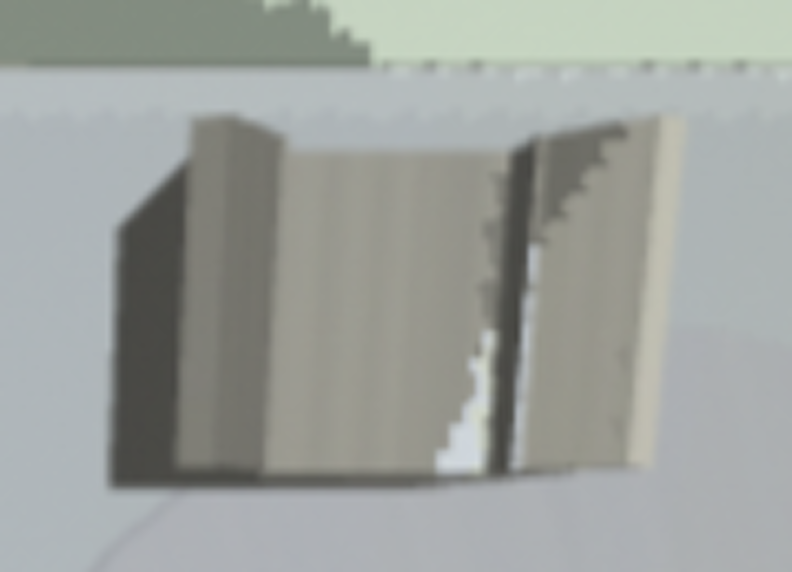

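```bash
python3 - <<'E'
from h import *
np.set_printoptions(precision=4,suppress=True)
o=get_obs();W=cam('wrist',o)
def f(x,y):
    X=420+(x+.5)/4.4;Y=30+(y+.5)/4.4;return (X/1.5-.5,Y/1.5-.5)
P=[ray(W,f(*p),.075) for p in [(283,152),(510,152),(265,470),(488,472)]]
for p in P:print(p)
c=sum(P)/4;print('left floor centre',c,np.linalg.norm(P[0]-P[1]),np.linalg.norm(P[0]-P[2]))
u=P[0]-P[2]+P[1]-P[3];print('ang',np.degrees(np.arctan2(-u[0],u[1])))
g=lambda x,y:((x+.5)/1.5-.5,(y+.5)/1.5-.5)
a=ray(W,g(632,45),.006);b=ray(W,g(590,410),.006);u=a-b;print('wall line',a,b,np.degrees(np.arctan2(-u[0],u[1])))
a=ray(W,g(420,45),.006);b=ray(W,g(622,45),.006);u=b-a;print('board left edge',a,b,np.degrees(np.arctan2(u[1],u[0])))
for t in (-19.6,-19):
    y=np.array([-np.sin(np.radians(t)),np.cos(np.radians(t)),0]);print(t,'seat',c-.09*y)
E
```

```text
[0.5037 0.3575 0.075 ]
[0.5259 0.3495 0.075 ]
[0.4929 0.3277 0.075 ]
[0.5155 0.3194 0.075 ]
left floor centre [0.5095 0.3385 0.075 ] 0.023623533615100053 0.03163264986483074
ang -19.429090072749318
wall line [0.6044 0.3443 0.006 ] [0.5278 0.1231 0.006 ] -19.086290738077764
board left edge [0.4887 0.3857 0.006 ] [0.5989 0.3463 0.006 ] -19.684225326592536
-19.6 seat [0.4793 0.2538 0.075 ]
-19 seat [0.4802 0.2535 0.075 ]
```

Call:
apply_moves --pt "10 -3 0 0 0 0 1" --pt "15 -4 0 0 0 0 1" --pt "15 -4 0 0 0 0 1" --pt "14 -4 -5 0 0 0 1" --pt "7 -2 -15 0 0 0 1" --pt "0 0 -20 0 0 0.2 1" --pt "0 0 -20 0 0 0 1" --pt "0 0 -10 0 0 0 1" --pt "0 0 0 0 0 0 1" --pt "0 0 0 0 0 0 1"

```text
time: 15.62
ee_pos: [0.4801, 0.2566, 0.129]
tcp_rot: [180.0, -0.0, 70.5]
wrist_force: [-0.8, 0.0, -0.6]
opening: 0.019
```

```bash
python3 - <<'E'
from h import *
o=get_obs();print(o['ee_pos'],o['tcp_rot'],o['wrist_force'])
cv2.imwrite('pics/w7.png',cv2.resize(camera('wrist')[:,:,::-1],(768,576)))
a=camera('scene')[:,:,::-1];cv2.imwrite('pics/c7.png',cv2.resize(a[120:240,290:420],None,fx=4.8,fy=4.8,interpolation=2))
b=camera('side')[:,:,::-1];cv2.imwrite('pics/s7.png',cv2.resize(b[220:370,180:330],None,fx=3.8,fy=3.8,interpolation=2))
E
```

```text
[0.48010324 0.25662381 0.12895099] [ 1.79963309e+02 -3.73355065e-02  7.05268914e+01] [-0.78402985  0.02577615 -0.6248332 ]
```

View pics/w7.png

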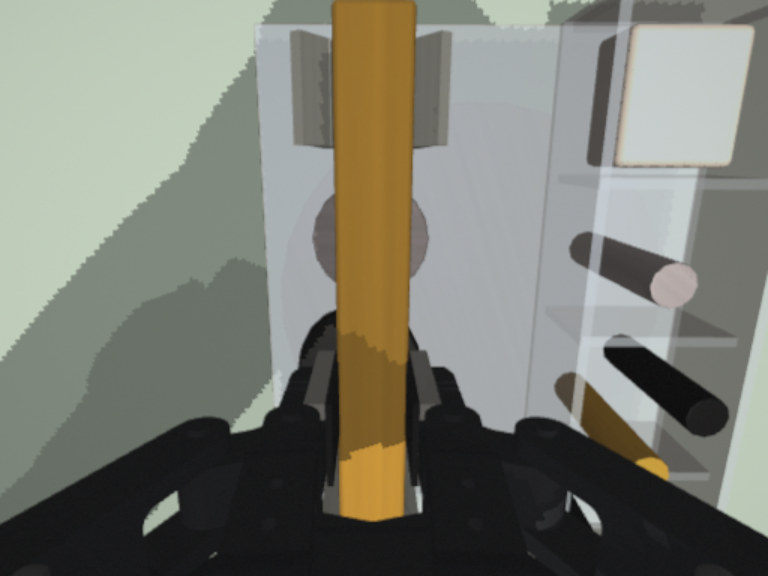

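View pics/c7.png

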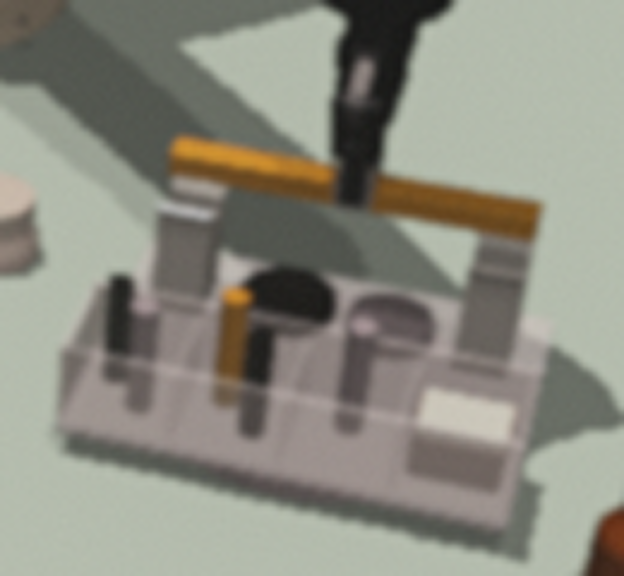

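View pics/s7.png

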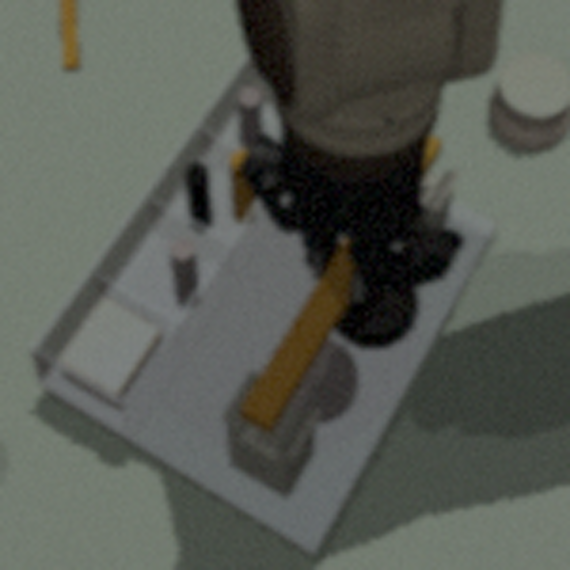

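Call:
apply_moves --pt "0 0 -6 0 0 0 1" --pt "0 0 -6 0 0 0 1" --pt "0 0 -6 0 0 0 1" --pt "0 0 -4 0 0 0 1" --pt "0 0 -4 0 0 0 1" --pt "0 0 -2 0 0 0 1" --pt "0 0 -2 0 0 0 1" --pt "0 0 0 0 0 0 1"

```text
time: 16.77
ee_pos: [0.4798, 0.2565, 0.0982]
tcp_rot: [-180.0, 0.0, 70.5]
wrist_force: [0.3, 0.0, -1.4]
opening: 0.0191
```

Call:
apply_moves --pt "0 0 -1 0 0 0 1" --pt "0 0 -1 0 0 0 1" --pt "0 0 0 0 0 0 1"

```text
time: 17.15
ee_pos: [0.4798, 0.2564, 0.0962]
tcp_rot: [-180.0, 0.0, 70.5]
wrist_force: [0.4, -0.8, -1.6]
opening: 0.0188
```

```bash
python3 - <<'E'
from h import *
o=get_obs();print(o['ee_pos'],o['wrist_force'])
cv2.imwrite('pics/w8.png',cv2.resize(camera('wrist')[:,:,::-1],(768,576)))
a=camera('scene')[:,:,::-1];cv2.imwrite('pics/c8.png',cv2.resize(a[120:240,290:420],None,fx=4.8,fy=4.8,interpolation=2))
E
```

```text
[0.47982102 0.25644725 0.09622261] [ 0.3973909  -0.77283076 -1.55439006]
```

View pics/w8.png

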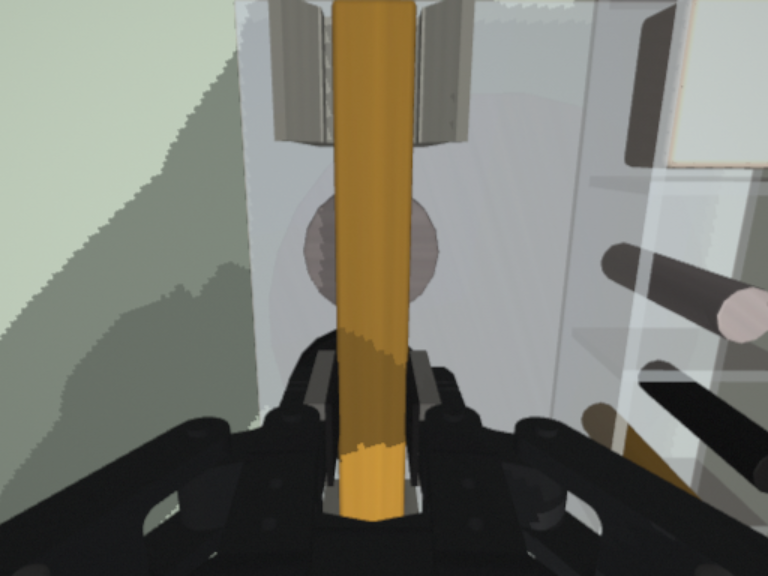

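View pics/c8.png

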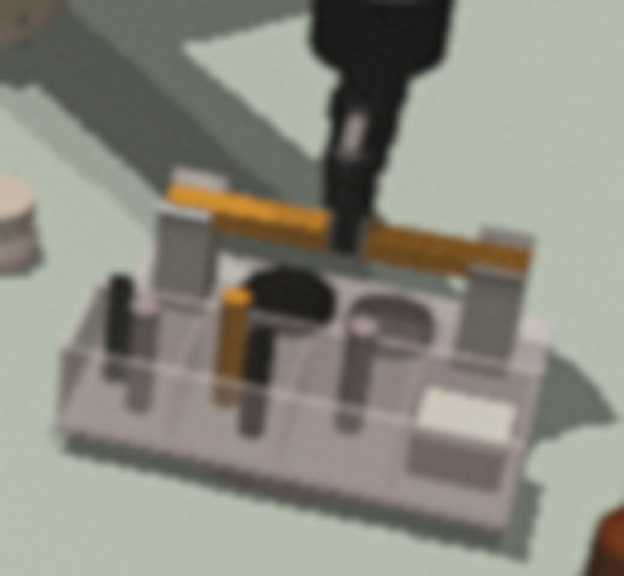

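Call:
apply_moves --pt "0 0 -1 0 0 0 1" --pt "0 0 0 0 0 0 1" --pt "0 0 0 0 0 0 1"

```text
time: 17.62
ee_pos: [0.4798, 0.2565, 0.0953]
tcp_rot: [-180.0, -0.0, 70.5]
wrist_force: [-0.1, 0.7, -1.1]
opening: 0.0192
```

Call:
apply_moves --pt "0 0 -0.7 0 0 0 1" --pt "0 0 0 0 0 0 1" --pt "0 0 0 0 0 0 1"

```text
time: 18.0
ee_pos: [0.4799, 0.2565, 0.0952]
tcp_rot: [180.0, -0.0, 70.5]
wrist_force: [-2.2, -1.4, 5.3]
opening: 0.0189
```

Call:
apply_moves --pt "0 0 0 0 0 0 0.74" --pt "0 0 0 0 0 0 0.7" --pt "0 0 0 0 0 0 0.65" --pt "0 0 0 0 0 0 0.6" --pt "0 0 0 0 0 0 0.6" --pt "0 0 0 0 0 0 0.6" --grip_force 20

```text
time: 18.75
ee_pos: [0.4799, 0.2565, 0.0946]
tcp_rot: [-180.0, -0.0, 70.5]
wrist_force: [-0.8, -0.8, 0.9]
opening: 0.0342
```

```bash
python3 - <<'E'
from h import *
cv2.imwrite('pics/w9.png',cv2.resize(camera('wrist')[:,:,::-1],(768,576)))
E
```

```text
(no output)
```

View pics/w9.png

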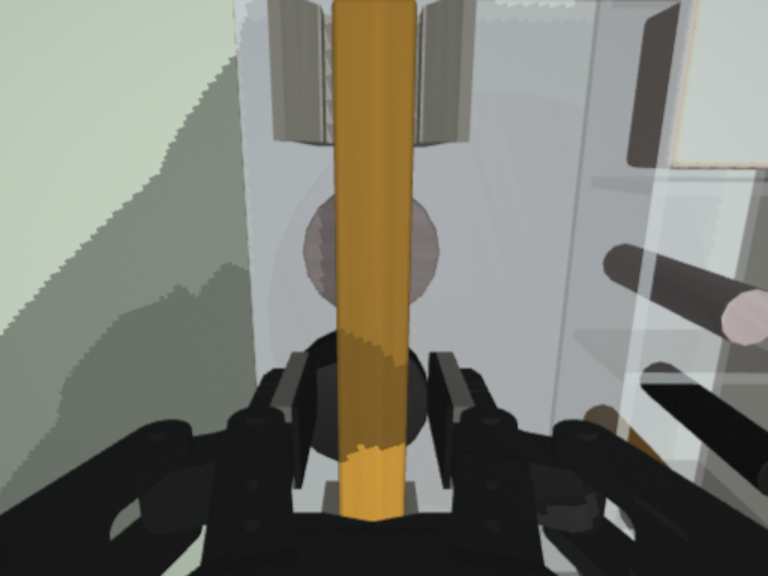

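Released with clear gaps on both sides. Now straight up and clear, then look.

Call:
apply_moves --pt "0 0 4 0 0 0 0.6" --pt "0 0 8 0 0 0 0.6" --pt "0 0 12 0 0 0 0.6" --pt "0 0 25 0 0 0 0.6" --pt "0 0 35 0 0 0 0.6" --pt "0 0 35 0 0 0 0.6" --pt "-8 -25 20 0 0 0 0.6" --pt "-12 -30 10 0 0 0 0.6" --pt "0 0 0 0 0 0 0.6" --pt "0 0 0 0 0 0 0.6" --pt "0 0 0 0 0 0 0.6"

```text
time: 20.18
ee_pos: [0.4599, 0.202, 0.2432]
tcp_rot: [-180.0, 0.0, 70.6]
wrist_force: [0.5, 0.4, 0.8]
opening: 0.0338
```

```bash
python3 - <<'E'
from h import *
np.set_printoptions(precision=4,suppress=True)
o=get_obs();im=camera('wrist');cv2.imwrite('pics/w10.png',cv2.resize(im[:,:,::-1],(768,576)))
a=camera('scene')[:,:,::-1];cv2.imwrite('pics/c10.png',cv2.resize(a[120:240,290:420],None,fx=4.8,fy=4.8,interpolation=2))
b=camera('side')[:,:,::-1];cv2.imwrite('pics/s10.png',cv2.resize(b[220:370,180:330],None,fx=3.8,fy=3.8,interpolation=2))
KT=cam('wrist',o)
m=cv2.inRange(cv2.cvtColor(im,cv2.COLOR_RGB2HSV),(10,110,60),(30,255,255));k,l,s,cc=cv2.connectedComponentsWithStats(m)
for i in range(1,k):
    if s[i,4]>400:
        W=np.array([ray(KT,p,.091)[:2] for p in np.argwhere(l==i)[:,::-1]]);print(s[i],cv2.minAreaRect((W*1000).astype(np.float32)))
E
```

```text
[ 236    0   27  238 5733] ((476.319580078125, 246.36041259765625), (189.35337829589844, 20.105756759643555), 70.44237518310547)
[344 151  35  29 593] ((553.7700805664062, 187.0657958984375), (15.103485107421875, 34.04856491088867), 46.72557067871094)
```

View pics/w10.png

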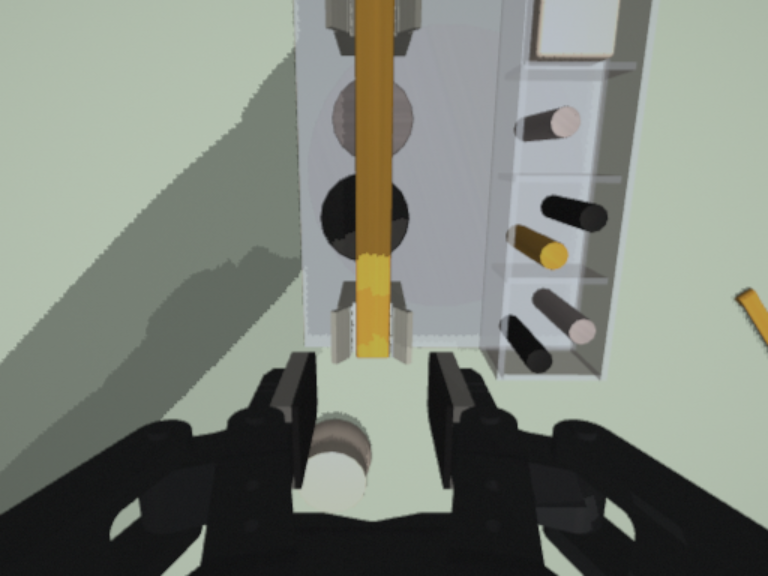

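View pics/c10.png

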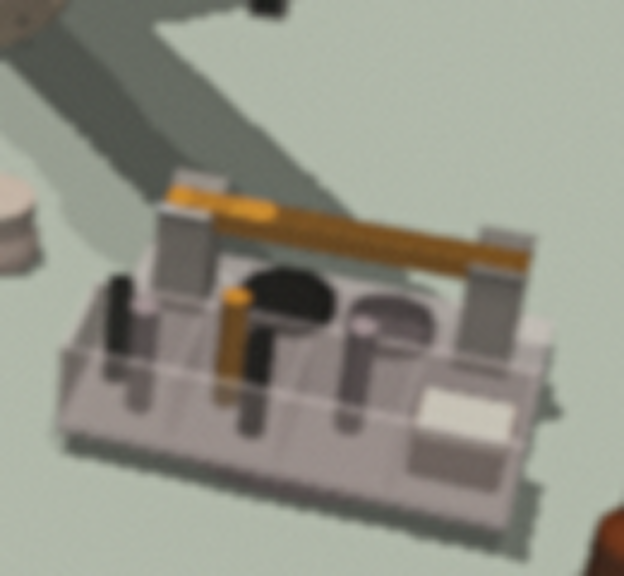

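View pics/s10.png

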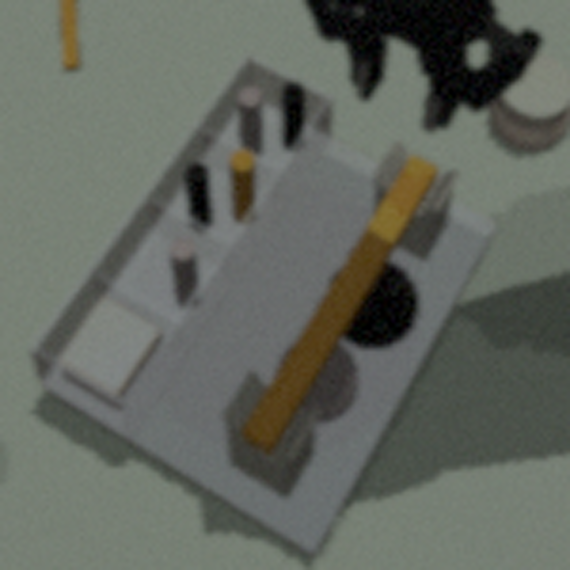

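```bash
python3 - <<'E'
from workcell import *
print(job_done()); print(get_obs()['time'])
E
```

```text
the job is handed in; nothing more can be done
None
the job is handed in; nothing more can be done
```

The bar now lies across both forks, released, and I handed the job in at about 20 s of the 56 s allowed. The system gives no verdict, so the checks below are my own.

- **Drawing it out:** I gripped the bar about 13 mm from its projecting end and drew it about 198 mm along its length. I set it down with its inner end about 28 mm past the riser's edge and let go.
- **Laying it in the forks:** I took it again within about 3 mm of its centre and lifted it. I lowered it into the forks until I felt about 5 N of contact, opened the jaws slowly and withdrew straight up.

**Last checks from the camera images:**
- **Position:** the bar is parallel to the forks within about 1° and centred within about 3 mm along its length.
- **Sideways fit:** it sits within about 1 mm of the middle of the right fork's gap.
- **Height:** the measured bar width (20.1 mm, assuming a top height of 91 mm) fits the bar resting on the fork floors. The scene view shows both ends down in their forks.
- **Surroundings:** the arm is clear of everything and the organiser has not visibly turned. The bystanders in the pictures showed no sign of having moved, though I did not re-measure their positions.

The one disagreement was about 3 mm between the side and wrist cameras on where the forks' midpoint is. I went with the wrist camera, and the fork gap was wide enough to take up the difference.

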